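Interleave and stack two deep-well plates

TASK

In the plate-stacking jig, slide the blue separator sheet along its ledge onto the orange plate until it is fully home against the end stop, and only then slide the magenta plate off its own ledge onto the sheet until it lies flat and fully home against the back stop. Slide both, do not lift them, and leave the other things on the bench where they are.

Things in the scene. Friction and masses are not known exactly. Their poses are not given: they have to be found in the camera images.
- jig: L-shaped stacking jig, aluminium and white plastic, fixed to the bench. Origin: bench surface under the nest centre. In its axes: nest x -49 to 45, y -67 to 67, floor z=12. Sheet ledge on its -y side, plate ledge on its -x side (towards the robot), both open at the outer end. Home: sheet origin x 0 to 2, y 0, z 56; magenta plate origin x 0 to 2, y 0, z 61 mm.
- sheet_ledge (a point): Middle of the sheet ledge's top, jig x=-2, y=-158, z=57: white track y -250 to -67, x -49 to 45 between two side rails (6 wide, tops z=66). The sheet slides along +y.
- plate_ledge (a point): Middle of the plate ledge's top, jig x=-108, y=0, z=62.5: white track x -168 to -49, y -67 to 67 between two side rails (6 wide, tops z=71.5). The plate slides along +x, dropping 1.5 mm onto the sheet.
- end_stop (a point): Aluminium end stop for the sheet on the jig's +y side: this point is the middle of its face, jig x=0, y=67, z=60; top z=72.
- back_stop (a point): Aluminium back stop for the magenta plate on the jig's +x side: this point is the middle of its face, jig x=45, y=0, z=70; top z=80.
- separator: Blue rigid sheet, 90 (x) x 146 (y) x 5 thick, about 90 g, with an upright lip across its -y end: 60 wide (x), 6 thick, top 27 above the underside. Origin on the underside, centred in x, 67 from the +y (leading) edge; lip's outer face (to push) at y=-79, inner at y=-73. Axes as the jig's; starts on the sheet ledge, 148 to 168 short of home.
- upper_plate: Magenta deep-well plate, 85 (x) x 127 (y) x 44 high, about 250 g; flange 8 high at the foot, body above it 81 x 123. Origin: centre of its underside, axes parallel to the jig's. Starts on the plate ledge, its origin 94 to 114 short of home in x.
- lower_plate: Orange deep-well plate, same shape as the magenta one, lying in the nest. Origin: centre of its underside.
- tip_box: Green pipette-tip box with pale lid, 70 x 100 x 44 high mm; origin at the centre of its underside. A bystander.
- tube_rack: Lime-green tube rack with coloured caps, 60 x 120 x 63 mm; origin at the centre of its underside. A bystander.
- reagent: Glass reagent bottle with blue cap, diameter 70, height 160 mm; origin at the centre of its underside. A bystander.
- wipes: Yellow canister, diameter 84, height 180 mm; origin at the centre of its underside. A bystander.
- glove_box: White and blue carton, 80 x 110 x 75 mm; origin at the centre of its underside. A bystander.
- beaker: Empty glass beaker, diameter 72, height 90 mm; origin at the centre of its underside. A bystander.
Not all that is in view belongs to the job. What is shaped like the lower_plate but black is not meant. Of the things that look like the separator, the smaller one is meant.

How it is judged:
By the outcome, as a careful person would: the job done as asked, in the order asked, and still so for the second after the job is handed in, with the robot touching nothing.
It also fails if it takes over 48 s, if anything falls off the work surface, if the arm or the gripper's body presses on something with over 40 N, if the wrist force passes 120 N, or if a joint passes its speed limit or range.

ROBOT

A 6-joint arm with a two-finger parallel gripper is mounted at the origin on the work surface. World frame = base frame: x ahead of the robot, y to its left, z up, the work surface at z = 0. Lengths are in m, angles in rad, forces in N, time in s.
With the tool pointing down it reaches from about 0.35 to 0.875 m from the base axis. Payload 4.2 kg.
Tool frame: the origin (TCP) lies at the very end of the fingers, on their centre line; the grasp point (between the pads) lies 19 mm behind it (arm.grip_point_offset is the distance from the TCP to the grasp point, in m); z points along the fingers, y is the line along which they close (so a half turn about z gives the same grasp; the last joint's range is limited). The gripper opens to 87 mm and grips with 3 to 60 N. Pads are 19 mm wide; open, the fingers measure 117 mm over their backs; the gripper's body (75 mm by 190 mm) begins 51 mm behind the grasp point.
Start: joints at [1.36, 0.385, 0.008, 0, -1.194, -0.259], TCP at [0.283, 0.557, 0.223] pointing down, gripper open.
Joint ranges: [-3.14, 3.14], [-1.21, 2.06], [-1.07, 1.41], [-3.16, 2.05], [-2.99, -0.16], [-3.1, 3.1]. Speed limits (rad/s): [2.79, 2.79, 3.14, 3.14, 3.14, 3.14].

INTERFACE

Orientations are given as a 3x3 rotation matrix whose columns are the frame's x, y, z axes.
In Python, from bench import arm gives the robot as it stands.
- The arm moves only by the shell command python3 -m pendant 'ROWS' [FORCE]. ROWS is JSON, a list of rows, each an object of numbers: "dx", "dy", "dz": the shift along the tool's x, y, z in units of 5 cm (1.0 is 5 cm); "rx", "ry", "rz": the turn, a rotation vector about the tool's x, y, z in units of 8 degrees (1.0 is 8 degrees); "claw": the opening, from 0 (shut) to 1 (fully open). In form: [{"dx": .., "dy": .., "dz": .., "rx": .., "ry": .., "rz": .., "claw": ..}, ...]. A call has exactly 8 rows; each row shifts and turns the commanded pose from where the row before left it, along the tool's axes as they then stand; what a row does not reach is not made up. A row lasts 1/10 s, in which the tool goes at most 50 mm and 8.59 degrees, less where a joint would pass 70% of its speed; a pose out of reach is approached as far as the arm can. A call with a number of a shift or a turn outside -1 to 1 is refused whole. A call with a gripper value outside its range is refused whole. The fingers move at their own pace and stop on an object; FORCE is the grip in N (left out, the last holds). Time passes only in rows, so rows that do not move let the fingers close, or fill a call up. It gives the time, the measured TCP pose, the force, the opening and the grip force at its end, in the units of the state.
- arm.sense(): the state, without advancing time (a new reading comes with each control period).
- arm.snapshot(name): name is "scene" or "top" or "wrist"; returns a dict with "img" (400x640x3 uint8, red, green, blue), "K" (3x3 intrinsics, pixels), "R" (3x3) and "t" (3): a world point X has camera coordinates R X + t. Camera axes: x right, y down, z forward; pixel columns grow to the right and rows downward; lengths in m; the calibration is good to about 2 mm. A picture is of the moment at which its call begins. There is no depth.
- arm.finish_job(): hands the job in; it is judged then, once.
The state is a dict: "t": time; "joint_positions": joint angles; "qvel": joint speeds; "tau": joint torques, N m; "eef_pos": TCP position; "eef_rot": TCP orientation; "wrist_force": force on the tool from outside, world axes, zero at the start; "moment": the same for the moment, N m; "finger_gap": opening from 0.0 (shut) to 1.0 (fully open); "finger_force": force on a finger pad.
Only numpy, scipy, OpenCV 4.12 (cv2) and the standard library are available. Lean on these libraries where they do the work, as an engineer would, in place of code of your own. Each camera call takes 0.05 s, during which the arm holds its last target. There are 200 camera calls.

## Working session

There is one attempt and no reset: what is moved stays moved. The work goes in short steps, Python scripts to look and compute and a shell command to move; the robot and the scene stay as the last step left them, time stands still between calls to the robot, and variables do not carry over. Pictures are saved under pics/ and viewed, at most 10 in all, crops included, and the job is handed in when it is done.

```bash
mkdir -p pics; python3 - <<'E'
from bench import arm
import cv2,numpy as np,json
d={}
for n in("scene","top"):
    s=arm.snapshot(n); cv2.imwrite(f"pics/{n}0.png",s["img"][:,:,::-1]); np.savez(f"{n}0.npz",**{k:s[k] for k in("img","K","R","t")})
    print(n,np.round(s["K"],1).tolist(),np.round(-s["R"].T@s["t"],3),np.round(s["R"],2).tolist())
st=arm.sense();print(st["t"],np.round(st["eef_pos"],3),np.round(st["eef_rot"],3).tolist(),st["wrist_force"])
E
```

```text
scene [[400.1, 0.0, 326.6], [0.0, 400.1, 200.3], [0.0, 0.0, 1.0]] [0.867 0.652 0.846] [[-0.87, 0.49, -0.01], [0.34, 0.61, -0.72], [-0.34, -0.63, -0.7]]
top [[424.1, 0.0, 325.1], [0.0, 424.1, 196.1], [0.0, 0.0, 1.0]] [ 0.359 -0.005  1.231] [[-0.01, -1.0, 0.01], [-0.99, 0.01, -0.1], [0.1, -0.01, -0.99]]
0.1 [0.283 0.557 0.222] [[0.892, -0.453, -0.001], [-0.453, -0.892, -0.002], [0.0, 0.002, -1.0]] [-0.14818455  0.31748984 -0.33028465]
```

View pics/scene0.png

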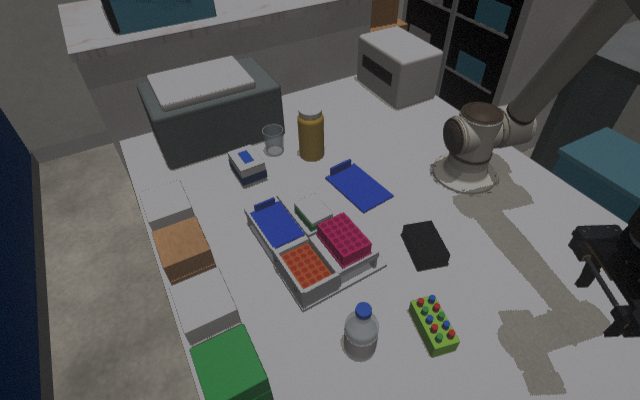

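View pics/top0.png

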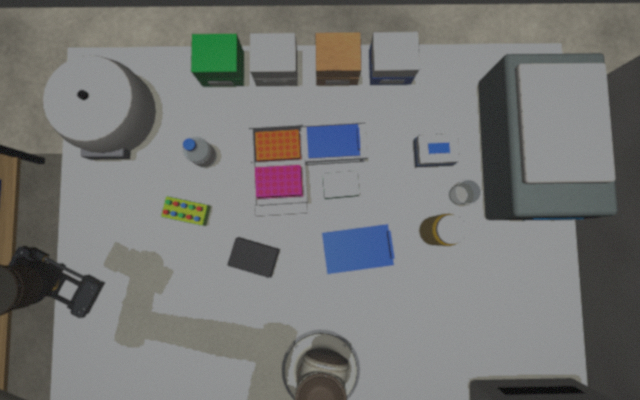

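The top view shows the jig at about (308,165), with the orange plate at (277,145), the sheet at (333,141), the magenta plate at (279,182) and the tip box in the corner at (341,184). The larger blue decoy is at (358,248). Next I measure these metrically.

```bash
cat > h.py <<'E'
import cv2,numpy as np
def ray(s,px,z):
    px=np.atleast_2d(px).astype(float); K,R,t=s["K"],s["R"],s["t"]
    d=np.c_[px,np.ones(len(px))]@np.linalg.inv(K).T@R; c=-R.T@t
    return c+d*((z-c[2])/d[:,2])[:,None]
def proj(s,X):
    p=(np.atleast_2d(X)@s["R"].T+s["t"])@s["K"].T; return p[:,:2]/p[:,2:]
RNG=dict(blue=((108,110,60),(125,255,255)),mag=((150,110,50),(178,255,255)),org=((3,120,80),(16,255,255)))
def blob(s,col,roi,z):
    h=cv2.cvtColor(s["img"],cv2.COLOR_RGB2HSV); m=cv2.inRange(h,*RNG[col])
    x0,y0,x1,y1=roi; k=np.zeros_like(m); k[y0:y1,x0:x1]=m[y0:y1,x0:x1]
    k=cv2.morphologyEx(k,cv2.MORPH_CLOSE,np.ones((5,5)))
    c=max(cv2.findContours(k,0,cv2.CHAIN_APPROX_NONE)[0],key=cv2.contourArea)[:,0]
    P=ray(s,c,z)[:,:2].astype(np.float32)
    r=cv2.minAreaRect(P*1000); return cv2.boundingRect(c),np.round(r[0],1),np.round(r[1],1),round(r[2],2),P
E
python3 - <<'E'
from h import *
s=np.load("top0.npz");
for a in(("blue",(295,115,375,170),.062),("mag",(245,158,312,205),.1065),("org",(245,120,310,165),.056)): print(a[0],*blob(s,*a)[:4])
b=cv2.resize(s["img"][110:225,235:385],None,fx=5,fy=5,interpolation=cv2.INTER_CUBIC);cv2.imwrite("pics/c1.png",b[:,:,::-1])
s=np.load("scene0.npz")
b=cv2.resize(s["img"][180:310,235:395],None,fx=4.5,fy=4.5,interpolation=cv2.INTER_CUBIC);cv2.imwrite("pics/c2.png",b[:,:,::-1])
E
```

```text
blue (307, 124, 53, 34) [637.4 -43.6] [ 88.2 144.7] 2.68
mag (255, 165, 47, 33) [518.1 106.8] [ 82.7 122.7] 2.5
org (255, 129, 45, 32) [629.3 114.5] [ 83.6 124.8] 2.99
```

View pics/c1.png

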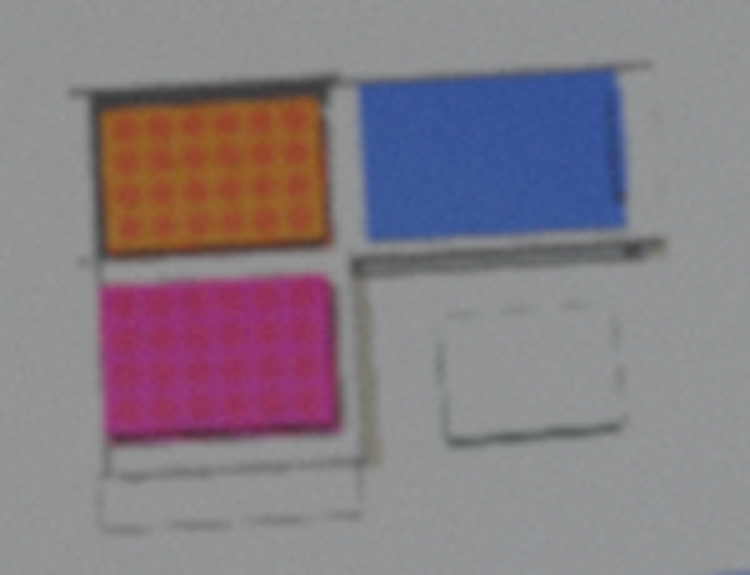

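View pics/c2.png

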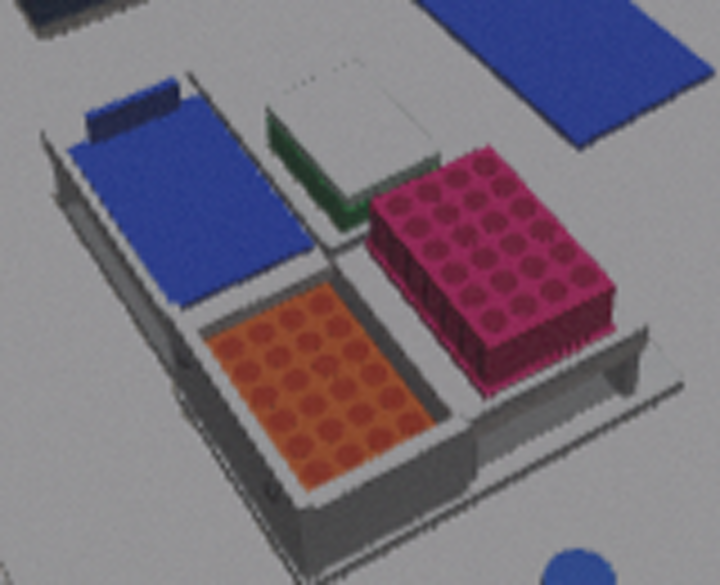

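The crops confirm the sheet's lip is at its outer (-y) end, at crop pixel (620,150). The jig is turned about +2.7°. I turn the tool first: x along jig -y, fingers spread across the lip.

```bash
python3 -m pendant '[{"rz":0.94,"dz":-0.05,"claw":0.3},{"rz":0.94,"dz":-0.05,"claw":0.3},{"rz":0.94,"dz":-0.05,"claw":0.3},{"rz":0.94,"dz":-0.05,"claw":0.3},{"rz":0.94,"dz":-0.05,"claw":0.3},{"rz":0.95,"dz":-0.05,"claw":0.3},{"rz":0.95,"claw":0.3},{"rz":0.95,"claw":0.3}]' 10
```

```text
schema error: expected keys dx, dy, dz, rx, ry, rz, claw
```

```bash
python3 -m pendant '[{"dx":0,"dy":0,"dz":-0.05,"rx":0,"ry":0,"rz":0.94,"claw":0.3},{"dx":0,"dy":0,"dz":-0.05,"rx":0,"ry":0,"rz":0.94,"claw":0.3},{"dx":0,"dy":0,"dz":-0.05,"rx":0,"ry":0,"rz":0.94,"claw":0.3},{"dx":0,"dy":0,"dz":-0.05,"rx":0,"ry":0,"rz":0.94,"claw":0.3},{"dx":0,"dy":0,"dz":-0.05,"rx":0,"ry":0,"rz":0.94,"claw":0.3},{"dx":0,"dy":0,"dz":-0.05,"rx":0,"ry":0,"rz":0.95,"claw":0.3},{"dx":0,"dy":0,"dz":0,"rx":0,"ry":0,"rz":0.95,"claw":0.3},{"dx":0,"dy":0,"dz":0,"rx":0,"ry":0,"rz":0.95,"claw":0.3}]' 10; cat > w.py <<'E'
import sys,numpy as np
from bench import arm
s=arm.sense();R=np.array(s["eef_rot"]);p=np.array(s["eef_pos"])
print("t",s["t"],"yaw",round(np.degrees(np.arctan2(R[1,0],R[0,0])),2),"z",R[:,2].round(3),"pos",p.round(4),"F",np.round(s["wrist_force"],1))
if len(sys.argv)>3: print("units",((R.T@(np.array(sys.argv[1:4],float)-p))/.05).round(3))
E
python3 w.py .6421 -.1449 .235
```

```text
t: 0.9
eef_pos: [0.2828, 0.557, 0.237]
eef_rot: [[0.041, -0.999, -0.001], [-0.999, -0.041, -0.001], [0.001, 0.001, -1.0]]
wrist_force: [0.5, 0.2, 0.6]
finger_gap: 0.364
finger_force: 0.0
t 0.9 yaw -87.64 z [-0.001 -0.001 -1.   ] pos [0.2828 0.557  0.237 ] F [0.5 0.2 0.6]
units [14.322 -6.603  0.05 ]
```

```bash
python3 -m pendant '[{"dx":0.89,"dy":-0.41,"dz":0,"rx":0,"ry":0,"rz":0,"claw":0.3},{"dx":0.89,"dy":-0.41,"dz":0,"rx":0,"ry":0,"rz":0,"claw":0.3},{"dx":0.89,"dy":-0.41,"dz":0,"rx":0,"ry":0,"rz":0,"claw":0.3},{"dx":0.89,"dy":-0.41,"dz":0,"rx":0,"ry":0,"rz":0,"claw":0.3},{"dx":0.89,"dy":-0.41,"dz":0,"rx":0,"ry":0,"rz":0,"claw":0.3},{"dx":0.89,"dy":-0.41,"dz":0,"rx":0,"ry":0,"rz":0,"claw":0.3},{"dx":0.89,"dy":-0.41,"dz":0,"rx":0,"ry":0,"rz":0,"claw":0.3},{"dx":0.89,"dy":-0.41,"dz":0,"rx":0,"ry":0,"rz":0,"claw":0.3}]'|head -2
python3 -m pendant '[{"dx":0.89,"dy":-0.41,"dz":0,"rx":0,"ry":0,"rz":0,"claw":0.3},{"dx":0.89,"dy":-0.41,"dz":0,"rx":0,"ry":0,"rz":0,"claw":0.3},{"dx":0.89,"dy":-0.41,"dz":0,"rx":0,"ry":0,"rz":0,"claw":0.3},{"dx":0.89,"dy":-0.41,"dz":0,"rx":0,"ry":0,"rz":0,"claw":0.3},{"dx":0.89,"dy":-0.41,"dz":0,"rx":0,"ry":0,"rz":0,"claw":0.3},{"dx":0.89,"dy":-0.41,"dz":0,"rx":0,"ry":0,"rz":0,"claw":0.3},{"dx":0.89,"dy":-0.41,"dz":0,"rx":0,"ry":0,"rz":0,"claw":0.3},{"dx":0,"dy":0,"dz":0,"rx":0,"ry":0,"rz":0,"claw":0.3}]'|head -2; python3 w.py .6421 -.1449 .072
```

```text
t: 1.7
eef_pos: [0.4636, 0.2074, 0.2374]
t: 2.5
eef_pos: [0.6225, -0.1, 0.2357]
t 2.5 yaw -87.68 z [-0.002 -0.001 -1.   ] pos [ 0.6225 -0.1     0.2357] F [-0.5 -0.3 -0.8]
units [ 0.911 -0.361  3.273]
```

```bash
python3 -m pendant '[{"dx":0.45,"dy":-0.18,"dz":0,"rx":0,"ry":0,"rz":-0.04,"claw":0.3},{"dx":0.46,"dy":-0.18,"dz":0,"rx":0,"ry":0,"rz":0,"claw":0.3},{"dx":0,"dy":0,"dz":0.6,"rx":0,"ry":0,"rz":0,"claw":0.3},{"dx":0,"dy":0,"dz":0.8,"rx":0,"ry":0,"rz":0,"claw":0.3},{"dx":0,"dy":0,"dz":0.8,"rx":0,"ry":0,"rz":0,"claw":0.3},{"dx":0,"dy":0,"dz":0.7,"rx":0,"ry":0,"rz":0,"claw":0.3},{"dx":0,"dy":0,"dz":0.37,"rx":0,"ry":0,"rz":0,"claw":0.3},{"dx":0,"dy":0,"dz":0,"rx":0,"ry":0,"rz":0,"claw":0.3}]'; python3 - <<'E'
from bench import arm
import cv2
a=arm.snapshot("scene")["img"][150:310,200:400]
cv2.imwrite("pics/d1.png",cv2.resize(a,None,fx=3.5,fy=3.5)[:,:,::-1])
E
python3 w.py
```

```text
t: 3.3
eef_pos: [0.6386, -0.1391, 0.0699]
eef_rot: [[0.052, -0.999, -0.009], [-0.999, -0.052, 0.001], [-0.001, 0.009, -1.0]]
wrist_force: [-0.8, -0.1, -0.1]
finger_gap: 0.301
finger_force: 0.0
t 3.35 yaw -86.98 z [-0.004 -0.    -1.   ] pos [ 0.6405 -0.1394  0.0725] F [-0.  -0.8  0. ]
```

View pics/d1.png

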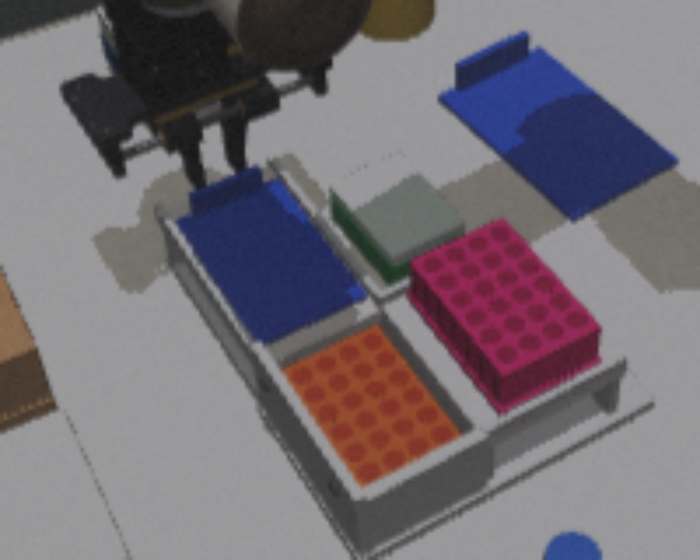

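The fingers stand behind the lip (crop (195–245,170)), roughly centred and clear of the rails. I start pushing.

```bash
python3 -m pendant '[{"dx":-0.1,"dy":0,"dz":0,"rx":0,"ry":0,"rz":0.04,"claw":0.3},{"dx":-0.1,"dy":0,"dz":0,"rx":0,"ry":0,"rz":0,"claw":0.3},{"dx":-0.1,"dy":0,"dz":0,"rx":0,"ry":0,"rz":0,"claw":0.3},{"dx":-0.1,"dy":0,"dz":0,"rx":0,"ry":0,"rz":0,"claw":0.3},{"dx":-0.15,"dy":0,"dz":0,"rx":0,"ry":0,"rz":0,"claw":0.3},{"dx":-0.15,"dy":0,"dz":0,"rx":0,"ry":0,"rz":0,"claw":0.3},{"dx":-0.15,"dy":0,"dz":0,"rx":0,"ry":0,"rz":0,"claw":0.3},{"dx":-0.15,"dy":0,"dz":0,"rx":0,"ry":0,"rz":0,"claw":0.3}]'; python3 w.py
python3 -m pendant '[{"dx":-0.15,"dy":0,"dz":0,"rx":0,"ry":0,"rz":0,"claw":0.3},{"dx":-0.15,"dy":0,"dz":0,"rx":0,"ry":0,"rz":0,"claw":0.3},{"dx":-0.15,"dy":0,"dz":0,"rx":0,"ry":0,"rz":0,"claw":0.3},{"dx":-0.15,"dy":0,"dz":0,"rx":0,"ry":0,"rz":0,"claw":0.3},{"dx":-0.15,"dy":0,"dz":0,"rx":0,"ry":0,"rz":0,"claw":0.3},{"dx":-0.15,"dy":0,"dz":0,"rx":0,"ry":0,"rz":0,"claw":0.3},{"dx":-0.15,"dy":0,"dz":0,"rx":0,"ry":0,"rz":0,"claw":0.3},{"dx":-0.1,"dy":0,"dz":0,"rx":0,"ry":0,"rz":0,"claw":0.3}]'; python3 w.py
python3 - <<'E'
from bench import arm
import cv2
from h import *
s=arm.snapshot("top");np.savez("top1.npz",**{k:s[k] for k in("img","K","R","t")})
cv2.imwrite("pics/d2.png",cv2.resize(s["img"][100:220,230:390],None,fx=4.5,fy=4.5)[:,:,::-1])
E
```

```text
t: 4.15
eef_pos: [0.6391, -0.089, 0.074]
eef_rot: [[0.047, -0.999, -0.0], [-0.999, -0.047, -0.0], [0.0, 0.0, -1.0]]
wrist_force: [0.7, -0.3, 1.4]
finger_gap: 0.299
finger_force: 0.4
t 4.15 yaw -87.3 z [-0. -0. -1.] pos [ 0.6391 -0.089   0.074 ] F [ 0.7 -0.3  1.4]
t: 4.95
eef_pos: [0.6364, -0.0315, 0.074]
eef_rot: [[0.047, -0.999, -0.0], [-0.999, -0.047, 0.0], [-0.0, 0.0, -1.0]]
wrist_force: [-0.2, -0.0, 0.0]
finger_gap: 0.302
finger_force: 0.4
t 4.95 yaw -87.3 z [-0.  0. -1.] pos [ 0.6364 -0.0315  0.074 ] F [-0.2 -0.   0. ]
```

View pics/d2.png

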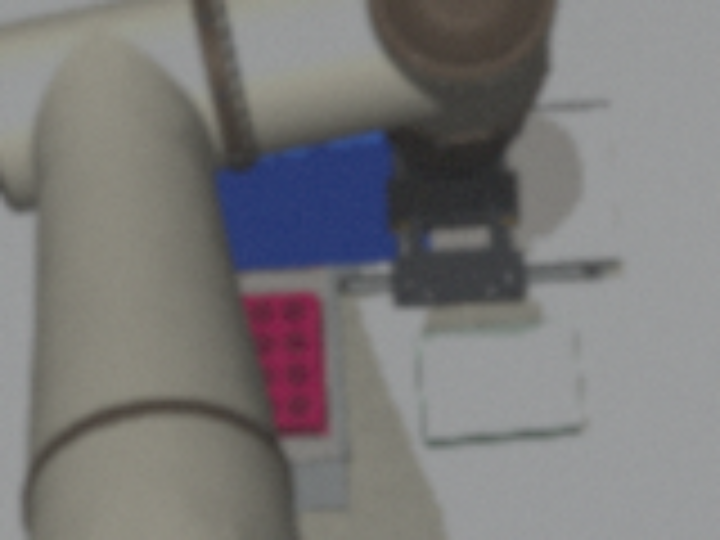

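The blue sheet is moving along the channel ahead of the fingers, with its visible part at crop (310,200) already over the nest. I keep going.

```bash
python3 -m pendant '[{"dx":-0.12,"dy":0,"dz":0,"rx":0,"ry":0,"rz":0,"claw":0.3},{"dx":-0.12,"dy":0,"dz":0,"rx":0,"ry":0,"rz":0,"claw":0.3},{"dx":-0.12,"dy":0,"dz":0,"rx":0,"ry":0,"rz":0,"claw":0.3},{"dx":-0.12,"dy":0,"dz":0,"rx":0,"ry":0,"rz":0,"claw":0.3},{"dx":-0.12,"dy":0,"dz":0,"rx":0,"ry":0,"rz":0,"claw":0.3},{"dx":-0.1,"dy":0,"dz":0,"rx":0,"ry":0,"rz":0,"claw":0.3},{"dx":-0.06,"dy":0,"dz":0,"rx":0,"ry":0,"rz":0,"claw":0.3},{"dx":-0.04,"dy":0,"dz":0,"rx":0,"ry":0,"rz":0,"claw":0.3}]'|egrep 'pos|wrist'
python3 -m pendant '[{"dx":-0.04,"dy":0,"dz":0,"rx":0,"ry":0,"rz":0,"claw":0.3},{"dx":-0.04,"dy":0,"dz":0,"rx":0,"ry":0,"rz":0,"claw":0.3},{"dx":-0.04,"dy":0,"dz":0,"rx":0,"ry":0,"rz":0,"claw":0.3},{"dx":-0.04,"dy":0,"dz":0,"rx":0,"ry":0,"rz":0,"claw":0.3},{"dx":-0.04,"dy":0,"dz":0,"rx":0,"ry":0,"rz":0,"claw":0.3},{"dx":-0.02,"dy":0,"dz":0,"rx":0,"ry":0,"rz":0,"claw":0.3},{"dx":0,"dy":0,"dz":0,"rx":0,"ry":0,"rz":0,"claw":0.3},{"dx":0,"dy":0,"dz":0,"rx":0,"ry":0,"rz":0,"claw":0.3}]'|egrep 'pos|wrist'; python3 w.py
```

```text
eef_pos: [0.6346, 0.008, 0.0741]
wrist_force: [0.4, -0.6, -1.0]
eef_pos: [0.6342, 0.0188, 0.0741]
wrist_force: [-0.2, -0.4, -0.5]
t 6.6 yaw -87.31 z [ 0.  0. -1.] pos [0.6342 0.0188 0.0741] F [-0.2 -0.4 -0.5]
```

```bash
python3 -m pendant '[{"dx":-0.03,"dy":0,"dz":0,"rx":0,"ry":0,"rz":0,"claw":0.3},{"dx":-0.03,"dy":0,"dz":0,"rx":0,"ry":0,"rz":0,"claw":0.3},{"dx":-0.03,"dy":0,"dz":0,"rx":0,"ry":0,"rz":0,"claw":0.3},{"dx":-0.03,"dy":0,"dz":0,"rx":0,"ry":0,"rz":0,"claw":0.3},{"dx":0,"dy":0,"dz":0,"rx":0,"ry":0,"rz":0,"claw":0.3},{"dx":0,"dy":0,"dz":0,"rx":0,"ry":0,"rz":0,"claw":0.3},{"dx":0,"dy":0,"dz":0,"rx":0,"ry":0,"rz":0,"claw":0.3},{"dx":0,"dy":0,"dz":0,"rx":0,"ry":0,"rz":0,"claw":0.3}]'|egrep 'pos|wrist'; python3 w.py
```

```text
eef_pos: [0.6341, 0.022, 0.0746]
wrist_force: [1.1, -9.1, 0.7]
t 7.4 yaw -87.32 z [-0.    -0.003 -1.   ] pos [0.6341 0.022  0.0746] F [ 1.1 -9.1  0.7]
```

Force is rising, so the sheet has probably reached the end stop. One firmer nudge, then I back off, lift and verify.

```bash
python3 -m pendant '[{"dx":-0.03,"dy":0,"dz":0,"rx":0,"ry":0,"rz":0,"claw":0.3},{"dx":-0.03,"dy":0,"dz":0,"rx":0,"ry":0,"rz":0,"claw":0.3},{"dx":0,"dy":0,"dz":0,"rx":0,"ry":0,"rz":0,"claw":0.3},{"dx":0,"dy":0,"dz":0,"rx":0,"ry":0,"rz":0,"claw":0.3},{"dx":0,"dy":0,"dz":0,"rx":0,"ry":0,"rz":0,"claw":0.3},{"dx":0,"dy":0,"dz":0,"rx":0,"ry":0,"rz":0,"claw":0.3},{"dx":0,"dy":0,"dz":0,"rx":0,"ry":0,"rz":0,"claw":0.3},{"dx":0,"dy":0,"dz":0,"rx":0,"ry":0,"rz":0,"claw":0.3}]'|egrep 'pos|wrist'
python3 -m pendant '[{"dx":0.2,"dy":0,"dz":0,"rx":0,"ry":0,"rz":0,"claw":0.3},{"dx":0.4,"dy":0,"dz":0,"rx":0,"ry":0,"rz":0,"claw":0.3},{"dx":0.5,"dy":0,"dz":0,"rx":0,"ry":0,"rz":0,"claw":0.3},{"dx":0,"dy":0,"dz":-0.6,"rx":0,"ry":0,"rz":0,"claw":0.3},{"dx":0,"dy":0,"dz":-0.8,"rx":0,"ry":0,"rz":0,"claw":0.3},{"dx":0,"dy":0,"dz":-0.8,"rx":0,"ry":0,"rz":0,"claw":0.3},{"dx":0,"dy":0,"dz":-0.4,"rx":0,"ry":0,"rz":0,"claw":0.5},{"dx":0,"dy":0,"dz":0,"rx":0,"ry":0,"rz":0,"claw":0.7}]'|egrep 'pos|wrist'; python3 w.py
python3 - <<'E'
from bench import arm
import cv2,numpy as np
s=arm.snapshot("scene");np.savez("scene2.npz",**{k:s[k] for k in("img","K","R","t")})
cv2.imwrite("pics/d3.png",cv2.resize(s["img"][190:310,230:390],None,fx=4.5,fy=4.5,interpolation=cv2.INTER_CUBIC)[:,:,::-1])
E
```

```text
eef_pos: [0.6341, 0.0223, 0.0751]
wrist_force: [3.5, -18.0, 1.4]
eef_pos: [0.6383, -0.0267, 0.2084]
wrist_force: [-0.0, 0.4, 0.2]
t 9.0 yaw -87.28 z [ 0.009  0.002 -1.   ] pos [ 0.6383 -0.0267  0.2084] F [-0.   0.4  0.2]
```

View pics/d3.png

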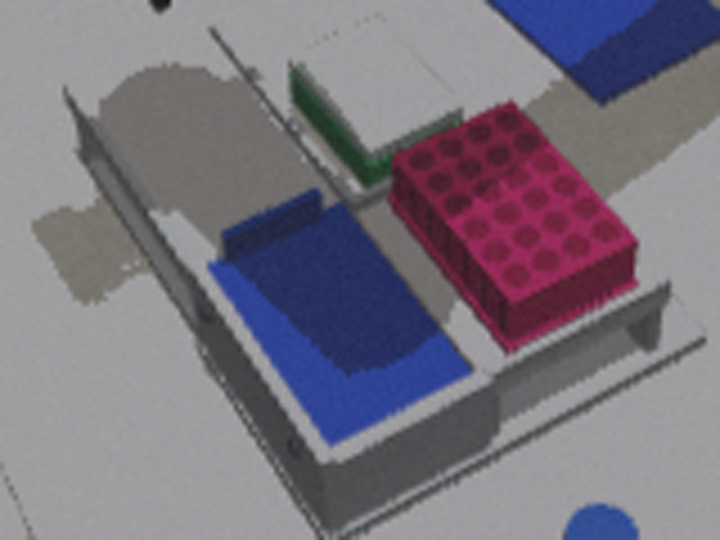

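The sheet lies in the nest with its leading edge against the end stop (crop (330,440)–(470,370)) and its lip just outside (270,225). Forces rose to 18 N with no further travel, so it is home. Next I turn the tool 90° for the plate.

```bash
python3 -m pendant '[{"dx":0,"dy":0,"dz":0,"rx":0,"ry":0,"rz":-0.95,"claw":0.7},{"dx":0,"dy":0,"dz":0,"rx":0,"ry":0,"rz":-0.95,"claw":0.7},{"dx":0,"dy":0,"dz":0,"rx":0,"ry":0,"rz":-0.95,"claw":0.7},{"dx":0,"dy":0,"dz":0,"rx":0,"ry":0,"rz":-0.95,"claw":0.7},{"dx":0,"dy":0,"dz":0,"rx":0,"ry":0,"rz":-0.95,"claw":0.7},{"dx":0,"dy":0,"dz":0,"rx":0,"ry":0,"rz":-0.95,"claw":0.7},{"dx":0,"dy":0,"dz":0,"rx":0,"ry":0,"rz":-0.95,"claw":0.7},{"dx":0,"dy":0,"dz":0,"rx":0,"ry":0,"rz":-0.95,"claw":0.7}]'|egrep 'pos|wrist'
python3 -m pendant '[{"dx":0,"dy":0,"dz":0,"rx":0,"ry":0,"rz":-0.95,"claw":0.7},{"dx":0,"dy":0,"dz":0,"rx":0,"ry":0,"rz":-0.95,"claw":0.7},{"dx":0,"dy":0,"dz":0,"rx":0,"ry":0,"rz":-0.95,"claw":0.7},{"dx":0,"dy":0,"dz":0,"rx":0,"ry":0,"rz":-0.8,"claw":0.7},{"dx":0,"dy":0,"dz":0,"rx":0,"ry":0,"rz":0,"claw":0.7},{"dx":0,"dy":0,"dz":0,"rx":0,"ry":0,"rz":0,"claw":0.7},{"dx":0,"dy":0,"dz":0,"rx":0,"ry":0,"rz":0,"claw":0.7},{"dx":0,"dy":0,"dz":0,"rx":0,"ry":0,"rz":0,"claw":0.7}]'|egrep 'pos|wrist'
python3 w.py .4456 .1034 .2084
python3 - <<'E'
from h import *
for f in("top0.npz","scene0.npz"):
    s=np.load(f)
    u=np.array([.9989,.0471]);v=np.array([-.0471,.9989])
    # predicted magenta top corners vs image for sanity
s=np.load("scene2.npz")
r=blob(s,"mag",(310,195,390,280),.1065); print(r[:4])
E
```

```text
eef_pos: [0.6352, -0.027, 0.2015]
wrist_force: [-0.4, 0.1, -0.3]
eef_pos: [0.6361, -0.0272, 0.2037]
wrist_force: [0.1, 0.6, -0.4]
t 10.65 yaw 2.63 z [-0.001  0.    -1.   ] pos [ 0.6361 -0.0272  0.2037] F [ 0.1  0.6 -0.4]
units [-3.686 -2.784 -0.092]
((316, 213, 56, 55), array([532.6, 120.2]), array([ 98.9, 145.3]), 2.44)
```

```bash
python3 -m pendant '[{"dx":-0.61,"dy":-0.46,"dz":0,"rx":0,"ry":0,"rz":0,"claw":0.7},{"dx":-0.61,"dy":-0.46,"dz":0,"rx":0,"ry":0,"rz":0,"claw":0.7},{"dx":-0.61,"dy":-0.46,"dz":0,"rx":0,"ry":0,"rz":0,"claw":0.7},{"dx":-0.61,"dy":-0.46,"dz":0,"rx":0,"ry":0,"rz":0,"claw":0.7},{"dx":-0.61,"dy":-0.46,"dz":0,"rx":0,"ry":0,"rz":0,"claw":0.7},{"dx":-0.63,"dy":-0.48,"dz":0,"rx":0,"ry":0,"rz":0,"claw":0.7},{"dx":0,"dy":0,"dz":0,"rx":0,"ry":0,"rz":0,"claw":0.7},{"dx":0,"dy":0,"dz":0,"rx":0,"ry":0,"rz":0,"claw":0.7}]'|egrep 'pos|wrist'
python3 w.py .4456 .1034 .079
```

```text
eef_pos: [0.4458, 0.1035, 0.2047]
wrist_force: [0.6, 0.5, 0.0]
t 11.45 yaw 2.77 z [ 0.002  0.001 -1.   ] pos [0.4458 0.1035 0.2047] F [0.6 0.5 0. ]
units [-0.009  0.004  2.514]
```

```bash
python3 -m pendant '[{"dx":0,"dy":0,"dz":0.3,"rx":0,"ry":0,"rz":0,"claw":0.7},{"dx":0,"dy":0,"dz":0.5,"rx":0,"ry":0,"rz":0,"claw":0.7},{"dx":0,"dy":0,"dz":0.5,"rx":0,"ry":0,"rz":0,"claw":0.7},{"dx":0,"dy":0,"dz":0.5,"rx":0,"ry":0,"rz":0,"claw":0.7},{"dx":0,"dy":0,"dz":0.5,"rx":0,"ry":0,"rz":0,"claw":0.7},{"dx":0,"dy":0,"dz":0.21,"rx":0,"ry":0,"rz":0,"claw":0.7},{"dx":0,"dy":0,"dz":0,"rx":0,"ry":0,"rz":0,"claw":0.7},{"dx":0,"dy":0,"dz":0,"rx":0,"ry":0,"rz":0,"claw":0.7}]'|egrep 'pos|wrist'
python3 -m pendant '[{"dx":0.1,"dy":0,"dz":0,"rx":0,"ry":0,"rz":0,"claw":0.7},{"dx":0.1,"dy":0,"dz":0,"rx":0,"ry":0,"rz":0,"claw":0.7},{"dx":0.1,"dy":0,"dz":0,"rx":0,"ry":0,"rz":0,"claw":0.7},{"dx":0.1,"dy":0,"dz":0,"rx":0,"ry":0,"rz":0,"claw":0.7},{"dx":0.1,"dy":0,"dz":0,"rx":0,"ry":0,"rz":0,"claw":0.7},{"dx":0.1,"dy":0,"dz":0,"rx":0,"ry":0,"rz":0,"claw":0.7},{"dx":0.1,"dy":0,"dz":0,"rx":0,"ry":0,"rz":0,"claw":0.7},{"dx":0.1,"dy":0,"dz":0,"rx":0,"ry":0,"rz":0,"claw":0.7}]'; python3 - <<'E'
from bench import arm
import cv2
s=arm.snapshot("scene")
cv2.imwrite("pics/d4.png",cv2.resize(s["img"][170:310,230:400],None,fx=4,fy=4,interpolation=cv2.INTER_CUBIC)[:,:,::-1])
E
```

```text
eef_pos: [0.4471, 0.1031, 0.0791]
wrist_force: [-1.2, 0.1, 0.6]
t: 13.05
eef_pos: [0.486, 0.1047, 0.0784]
eef_rot: [[0.999, 0.047, -0.001], [0.047, -0.999, -0.0], [-0.001, 0.0, -1.0]]
wrist_force: [-0.7, -0.7, 0.4]
finger_gap: 0.7
finger_force: 0.8
```

View pics/d4.png

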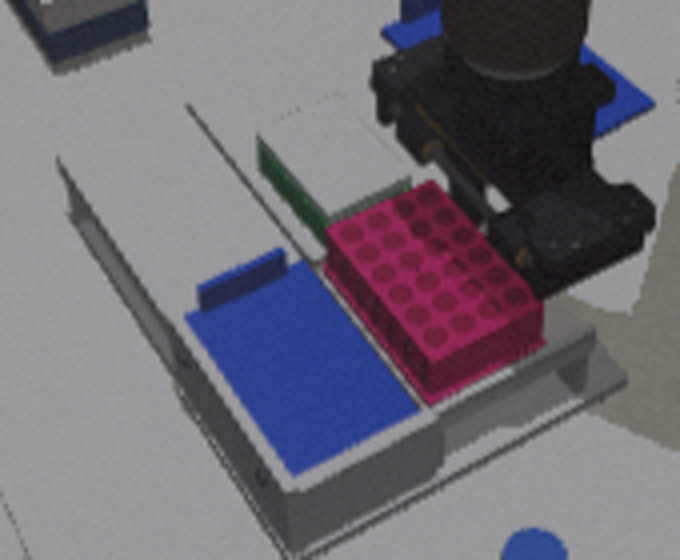

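The magenta plate is moving straight (crop (435,300)) with both fingers behind it, and the sheet is still home. I continue pushing.

```bash
for i in 1; do :; done; python3 -m pendant '[{"dx":0.1,"dy":0,"dz":0,"rx":0,"ry":0,"rz":0,"claw":0.7},{"dx":0.1,"dy":0,"dz":0,"rx":0,"ry":0,"rz":0,"claw":0.7},{"dx":0.1,"dy":0,"dz":0,"rx":0,"ry":0,"rz":0,"claw":0.7},{"dx":0.1,"dy":0,"dz":0,"rx":0,"ry":0,"rz":0,"claw":0.7},{"dx":0.1,"dy":0,"dz":0,"rx":0,"ry":0,"rz":0,"claw":0.7},{"dx":0.1,"dy":0,"dz":0,"rx":0,"ry":0,"rz":0,"claw":0.7},{"dx":0.1,"dy":0,"dz":0,"rx":0,"ry":0,"rz":0,"claw":0.7},{"dx":0.1,"dy":0,"dz":0,"rx":0,"ry":0,"rz":0,"claw":0.7}]'|egrep 'pos|wrist'
python3 -m pendant '[{"dx":0.1,"dy":0,"dz":0,"rx":0,"ry":0,"rz":0,"claw":0.7},{"dx":0.1,"dy":0,"dz":0,"rx":0,"ry":0,"rz":0,"claw":0.7},{"dx":0.1,"dy":0,"dz":0,"rx":0,"ry":0,"rz":0,"claw":0.7},{"dx":0.1,"dy":0,"dz":0,"rx":0,"ry":0,"rz":0,"claw":0.7},{"dx":0.1,"dy":0,"dz":0,"rx":0,"ry":0,"rz":0,"claw":0.7},{"dx":0.1,"dy":0,"dz":0,"rx":0,"ry":0,"rz":0,"claw":0.7},{"dx":0.08,"dy":0,"dz":0,"rx":0,"ry":0,"rz":0,"claw":0.7},{"dx":0.06,"dy":0,"dz":0,"rx":0,"ry":0,"rz":0,"claw":0.7}]'|egrep 'pos|wrist'
```

```text
eef_pos: [0.5262, 0.1067, 0.0786]
wrist_force: [-1.2, 0.2, 0.1]
eef_pos: [0.5632, 0.1085, 0.0784]
wrist_force: [-1.5, -0.2, 0.2]
```

```bash
python3 -m pendant '[{"dx":0.04,"dy":0,"dz":0,"rx":0,"ry":0,"rz":0,"claw":0.7},{"dx":0.04,"dy":0,"dz":0,"rx":0,"ry":0,"rz":0,"claw":0.7},{"dx":0.04,"dy":0,"dz":0,"rx":0,"ry":0,"rz":0,"claw":0.7},{"dx":0.04,"dy":0,"dz":0,"rx":0,"ry":0,"rz":0,"claw":0.7},{"dx":0.04,"dy":0,"dz":0,"rx":0,"ry":0,"rz":0,"claw":0.7},{"dx":0.04,"dy":0,"dz":0,"rx":0,"ry":0,"rz":0,"claw":0.7},{"dx":0.04,"dy":0,"dz":0,"rx":0,"ry":0,"rz":0,"claw":0.7},{"dx":0,"dy":0,"dz":0,"rx":0,"ry":0,"rz":0,"claw":0.7}]'|egrep 'pos|wrist'; python3 w.py
```

```text
eef_pos: [0.5773, 0.1091, 0.0786]
wrist_force: [-0.7, -0.3, -0.4]
t 15.5 yaw 2.68 z [ 0.001  0.    -1.   ] pos [0.5773 0.1091 0.0786] F [-0.7 -0.3 -0.4]
```

```bash
python3 -m pendant '[{"dx":0.03,"dy":0,"dz":0,"rx":0,"ry":0,"rz":0,"claw":0.7},{"dx":0.03,"dy":0,"dz":0,"rx":0,"ry":0,"rz":0,"claw":0.7},{"dx":0.03,"dy":0,"dz":0,"rx":0,"ry":0,"rz":0,"claw":0.7},{"dx":0.03,"dy":0,"dz":0,"rx":0,"ry":0,"rz":0,"claw":0.7},{"dx":0.03,"dy":0,"dz":0,"rx":0,"ry":0,"rz":0,"claw":0.7},{"dx":0,"dy":0,"dz":0,"rx":0,"ry":0,"rz":0,"claw":0.7},{"dx":0,"dy":0,"dz":0,"rx":0,"ry":0,"rz":0,"claw":0.7},{"dx":0,"dy":0,"dz":0,"rx":0,"ry":0,"rz":0,"claw":0.7}]'|egrep 'pos|wrist'
```

```text
eef_pos: [0.5819, 0.109, 0.0783]
wrist_force: [-8.4, 0.8, 4.7]
```

```bash
python3 -m pendant '[{"dx":0.03,"dy":0,"dz":0,"rx":0,"ry":0,"rz":0,"claw":0.7},{"dx":0.03,"dy":0,"dz":0,"rx":0,"ry":0,"rz":0,"claw":0.7},{"dx":0,"dy":0,"dz":0,"rx":0,"ry":0,"rz":0,"claw":0.7},{"dx":0,"dy":0,"dz":0,"rx":0,"ry":0,"rz":0,"claw":0.7},{"dx":0,"dy":0,"dz":0,"rx":0,"ry":0,"rz":0,"claw":0.7},{"dx":0,"dy":0,"dz":0,"rx":0,"ry":0,"rz":0,"claw":0.7},{"dx":0,"dy":0,"dz":0,"rx":0,"ry":0,"rz":0,"claw":0.7},{"dx":0,"dy":0,"dz":0,"rx":0,"ry":0,"rz":0,"claw":0.7}]'|egrep 'pos|wrist'
python3 -m pendant '[{"dx":-0.2,"dy":0,"dz":0,"rx":0,"ry":0,"rz":0,"claw":0.7},{"dx":-0.4,"dy":0,"dz":0,"rx":0,"ry":0,"rz":0,"claw":0.7},{"dx":-0.6,"dy":0,"dz":0,"rx":0,"ry":0,"rz":0,"claw":0.7},{"dx":-0.6,"dy":0,"dz":0,"rx":0,"ry":0,"rz":0,"claw":0.7},{"dx":0,"dy":0,"dz":-0.6,"rx":0,"ry":0,"rz":0,"claw":0.7},{"dx":0,"dy":0,"dz":-0.8,"rx":0,"ry":0,"rz":0,"claw":0.7},{"dx":0,"dy":0,"dz":-0.8,"rx":0,"ry":0,"rz":0,"claw":0.7},{"dx":0,"dy":0,"dz":-0.6,"rx":0,"ry":0,"rz":0,"claw":0.7}]'|egrep 'pos|wrist'
python3 - <<'E'
from bench import arm
import cv2
s=arm.snapshot("scene")
cv2.imwrite("pics/d5.png",cv2.resize(s["img"][170:310,230:400],None,fx=4,fy=4,interpolation=cv2.INTER_CUBIC)[:,:,::-1])
E
python3 w.py
```

```text
eef_pos: [0.5819, 0.1088, 0.078]
wrist_force: [-15.4, 1.8, 8.8]
eef_pos: [0.4989, 0.1059, 0.2218]
wrist_force: [0.9, -0.9, 0.2]
t 17.95 yaw 2.77 z [ 0.015  0.005 -1.   ] pos [0.5017 0.1066 0.2268] F [ 1.3 -0.2  4. ]
```

View pics/d5.png

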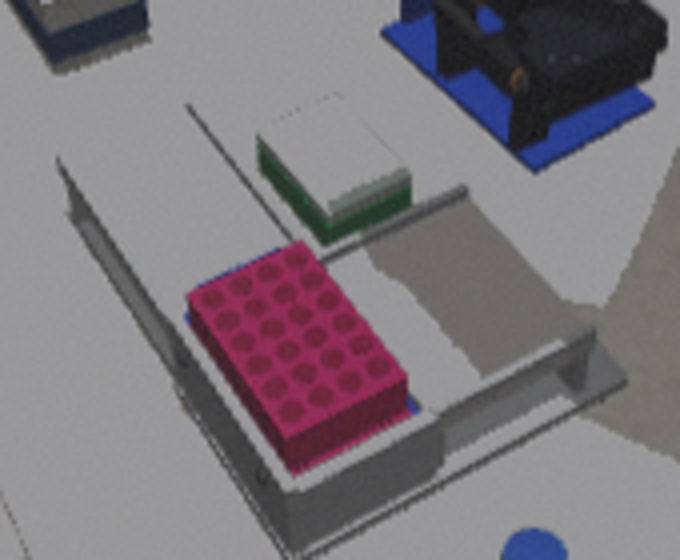

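The plate sits in the nest against the back stop (crop (300,350)), with a thin strip of sheet showing behind it. I swing the arm clear for a metric check from the top.

```bash
python3 -m pendant '[{"dx":0,"dy":-0.8,"dz":-0.1,"rx":0,"ry":0,"rz":0,"claw":0.7},{"dx":0,"dy":-0.9,"dz":0,"rx":0,"ry":0,"rz":0,"claw":0.7},{"dx":0,"dy":-0.9,"dz":0,"rx":0,"ry":0,"rz":0,"claw":0.7},{"dx":0,"dy":-0.9,"dz":0,"rx":0,"ry":0,"rz":0,"claw":0.7},{"dx":0,"dy":-0.9,"dz":0,"rx":0,"ry":0,"rz":0,"claw":0.7},{"dx":0,"dy":-0.9,"dz":0,"rx":0,"ry":0,"rz":0,"claw":0.7},{"dx":0,"dy":-0.9,"dz":0,"rx":0,"ry":0,"rz":0,"claw":0.7},{"dx":0,"dy":-0.6,"dz":0,"rx":0,"ry":0,"rz":0,"claw":0.7}]'|egrep 'pos|wrist'
python3 - <<'E'
from bench import arm
from h import *
u=np.array([.9989,.0471]);v=np.array([-.0471,.9989])
s=arm.snapshot("top")
cv2.imwrite("pics/d6.png",cv2.resize(s["img"][100:220,230:390],None,fx=4.5,fy=4.5,interpolation=cv2.INTER_CUBIC)[:,:,::-1])
r=blob(s,"mag",(240,110,320,200),.105);print(r[:4],"u,v",r[1]@u,r[1]@v)
s0=np.load("top0.npz");r=blob(s0,"org",(245,120,310,165),.056);print("org",r[1]@u,r[1]@v)
# tilt check in scene view: height of each top corner given plan position
s=arm.snapshot("scene")
h=cv2.cvtColor(s["img"],cv2.COLOR_RGB2HSV);m=cv2.inRange(h,*RNG["mag"]);m[:200]=0;m[310:]=0;m[:,:240]=0;m[:,400:]=0
c=max(cv2.findContours(m,0,cv2.CHAIN_APPROX_NONE)[0],key=cv2.contourArea)
print(cv2.approxPolyDP(cv2.convexHull(c),2,True)[:,0].tolist())
for z,a,b in((.105,40.5,61.5),(.061,42.5,63.5)):
    C=2.3*u+634.6*0*u; O=(635.0*u+82.3*v)
    print(z,proj(s,[[*((O+(2+i*a)*u+j*b*v)/1000),z] for i in(-1,1) for j in(-1,1)]).round(1).tolist())
E
```

```text
eef_pos: [0.4815, 0.4485, 0.223]
wrist_force: [-1.1, -0.8, 0.3]
((253, 124, 48, 35), array([628.1, 111. ]), array([ 88.7, 125.1]), 3.0) u,v 632.63719 81.29438999999999
org 634.00072 84.73402
[[305, 230], [330, 262], [332, 273], [303, 288], [280, 254], [277, 243]]
0.105 [[306.5, 228.8], [333.2, 262.9], [277.2, 242.2], [302.3, 278.7]]
0.061 [[307.5, 239.4], [334.3, 274.4], [277.8, 253.5], [302.9, 290.8]]
```

View pics/d6.png

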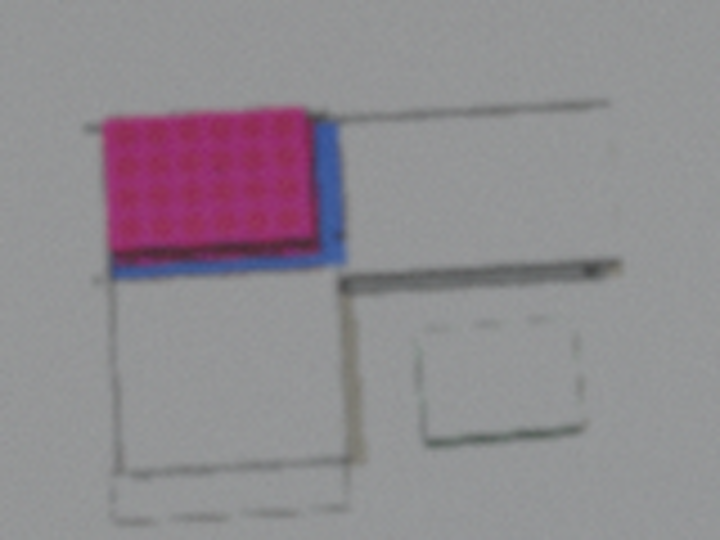

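The measured corners and the finger stop position match the home pose to within measurement error: plate front flange at about 680 mm along jig x, back-stop face at about 681 ± 2 mm. The plate is square in the picture, the sheet is still home beneath it, and nothing else has moved.

```bash
python3 -c "
from bench import arm
print(arm.finish_job())"
```

```text
the job is handed in; nothing more can be done
None
```

I slid the blue sheet home against the end stop, then slid the magenta plate onto it against the back stop, and handed the job in at about 19 s; I confirmed both by contact force and camera, though the pictures can't resolve the plate's last 1.5 mm drop.

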